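# Return stray party goods to the display caddy

### The arm

A 6-joint arm with a two-finger parallel gripper is mounted at the origin on the work surface. World frame = base frame: x ahead of the robot, y to its left, z up, the work surface at z = 0. Lengths are in mm, angles in rad, forces in N, time in s.
With the tool pointing down it reaches from about 350 to 975 mm from the base axis. Payload 7.1 kg.
Tool frame: the origin (TCP) lies midway between the tips of the shut fingers; the grasp point (between the pads) lies ctrl.grip_point_offset behind it (ctrl.grip_point_offset is the distance from the TCP to the grasp point, in mm); z points along the fingers, y is the line along which they close (so a half turn about z gives the same grasp; the last joint's range is limited). The gripper opens to 88 mm and grips with 3 to 60 N. Pads are 20 mm wide; open, the fingers measure 115 mm over their backs; the gripper's body (75 mm by 178 mm) begins 61 mm behind the grasp point.
Start: joints at [-1.199, 0.423, 1.63, -0, 1.089, -0.019], TCP at [238.096, -577.854, 222.675] pointing down, gripper open.
Joint ranges: [-3, 3], [-0.9, 2.11], [0.09, 2.58], [-1.31, 4.45], [0.11, 2.69], [-2.54, 2.54]. Speed limits (rad/s): [2.39, 2.39, 3.01, 3.14, 3.14, 3.14].

### API

Orientations are given as a rotation vector (axis times angle).
In Python, from workcell import ctrl gives the robot as it stands.
- The arm moves only by the tool apply_moves, never from a script. Its argument "targets" is a list of rows, each an object of numbers: "tx", "ty", "tz": the shift along the world's x, y, z in m; "spin": the turn about the world's z in degrees. In form: [{"tx": .., "ty": .., "tz": .., "spin": ..}, ...]. A call has exactly 8 rows; each row is the pose to reach, as a shift and turn from the pose commanded when the call began; what a row does not reach only later rows make up. A row lasts 1/10 s, in which the tool goes at most 50 mm and 8.59 degrees, less where a joint would pass 70% of its speed; a pose out of reach is approached as far as the arm can. A call with a gripper value outside its range is refused whole. "gripper" is the closure, from -1 (fully open) to 1 (shut), set as the call begins (left out, the last holds). The fingers move at their own pace and stop on an object; the grip force is fixed at half the most. Time passes only in rows, so rows that repeat a pose let the fingers close, or fill a call up. It gives the time, the measured TCP pose, the force, the opening and the grip force at its end, in the units of the state.
- ctrl.get_obs(): the state, without advancing time (a new reading comes with each control period).
- ctrl.get_image(name): name is "side" or "top"; returns the picture (480x640x3 uint8, red, green, blue); there is no depth.
- ctrl.get_calibration(name): a dict with "fov_y" (degrees; the focal length in pixels is half the picture's height over the tangent of half this angle, whatever the lens; pixels are square), "cx", "cy" (the principal point, pixels), "rvec" (rotation vector, rad) and "tvec" (3), from world to camera coordinates, as OpenCV has them. Camera axes: x right, y down, z forward; pixel columns grow to the right and rows downward; lengths in mm; the calibration is good to about 2 mm. A picture is of the moment at which its call begins. get_calibration takes no time and is no camera call.
- ctrl.close_job(): hands the job in; it is judged then, once.
Trained networks look in the newest picture that a camera, given by its name, has taken for a name from the list of things; names that differ only in an ending like _2 or _b are one class to them, and where a whole thing is asked for, a point or a joint stands for the part that bears it (a point fixed in the world has none). Each returns a list of dicts, best first, with "score" (0 to 1); they miss things now and then, are a little off and sometimes report something else, mostly with a low value. They report only what shows in the picture. A call takes as long as a camera call.
- ctrl.outline_of(name, camera): "pixels" (480x640 bool, what is visible of it) and "box" ([left, top, right, bottom] in pixels, round what is visible of it).
- ctrl.pinpoint(name, camera): "uv" ([column, row] in pixels: a listed point, or the origin of a listed thing).
The state is a dict: "t": time; "qpos": joint angles; "qvel": joint speeds; "joint_torque": joint torques, N m; "ee_pos": TCP position; "orientation": TCP orientation; "ft_force": force on the tool from outside, world axes, zero at the start; "moment": the same for the moment, N m; "width": finger opening in mm; "grasp_force": force on a finger pad.
Only numpy, scipy, OpenCV 4.12 (cv2) and the standard library are available. Lean on these libraries where they do the work, as an engineer would, in place of code of your own. Each camera call takes 0.05 s, during which the arm holds its last target. There are 200 camera calls.

### The job

Four sale articles have strayed over the shop counter: a ribbon spool, a confetti cannon, a gift-box balloon weight and a small potted plant. Put each back in the display caddy, standing upright on the floor of the empty front pocket of the tub that already holds its own kind; set them down, do not drop them. Leave the look-alikes, the open-cored roll of parcel tape and the spray can with the narrow nozzle, standing where they are.

Things in the scene. Friction and masses are not known exactly. Their poses are not given: they have to be found in the camera images.
- spool: Stray ribbon spool: white flanges top and bottom, wound full of copper-coloured ribbon; closed white top with only a 12 mm dark hub hole. A cylinder 56 mm in diameter, 64 high, about 60 g. Origin: centre of the underside, z up. Stands upright, loose, on the counter (z = 0), as do the other strays, look-alikes and a low steel bell (72 mm dia, not listed), mixed, centres at least 100 mm apart.
- cannon: Stray confetti cannon: black tube with brass bands, ribbed grey twist grip at the foot and a flat, full-width silver foil seal on top. A cylinder 42 mm in diameter (41 above the 30 mm high grip), 105 high, about 70 g. Origin: centre of the underside, z up. Stands upright, loose, on the counter (z = 0).
- weight: Stray balloon weight: a silver gift box with white bands, 46 x 46 mm and 60 high, with a small bow and string eye on top (15 mm high, no obstacle to the gripper); about 140 g. Origin: centre of the underside, z up. Stands upright, loose, on the counter (z = 0); x and y are square to its sides, yaw up to 0.78 rad either way.
- plant: Stray small artificial boxwood in a terracotta pot: rim 52 mm in diameter, its top 42 mm high; above it firm green foliage, a column 45 to 48 mm in diameter, 42 to 98 mm high, by which it is gripped; about 70 g. Origin: centre of the underside, z up. Stands upright, loose, on the counter (z = 0).
- tape_roll: Look-alike, to be left where it stands: roll of parcel tape, a copper-brown ring 56 mm in outside diameter with an open 25 mm bore in a cardboard core and no flanges, 48 high. Origin: centre of the underside, z up. Stands upright, loose, on the counter (z = 0).
- spray_can: Look-alike, to be left where it stands: black party-spray can with a brass band, 42 mm in diameter, 105 high, with a sloping silver shoulder and a narrow black nozzle (17 mm) on top instead of a flat seal. Origin: centre of the underside, z up. Stands upright, loose, on the counter (z = 0).
- spool_tub: White tub, fixed, one of four in a row in the caddy, told by its stock: two ribbon spools (64 mm high, fixed) in line 75 and 141 mm behind the origin. Origin: on its underside (8 mm over the counter), below the centre of its empty front pocket: inside 79 (x) by 94 mm (y), floor 4 mm and wall tops 24 mm above the origin. x points to the stock, y along the row; tub centres are 105 mm apart.
- cannon_tub: White tub, fixed, one of four in a row in the caddy, told by its stock: two confetti cannons (105 mm high, fixed) in line 75 and 141 mm behind the origin. Origin: on its underside (8 mm over the counter), below the centre of its empty front pocket: inside 79 (x) by 94 mm (y), floor 4 mm and wall tops 24 mm above the origin. x points to the stock, y along the row; tub centres are 105 mm apart.
- weight_tub: White tub, fixed, one of four in a row in the caddy, told by its stock: two gift-box weights (60 mm high, fixed) in line 75 and 141 mm behind the origin. Origin: on its underside (8 mm over the counter), below the centre of its empty front pocket: inside 79 (x) by 94 mm (y), floor 4 mm and wall tops 24 mm above the origin. x points to the stock, y along the row; tub centres are 105 mm apart.
- plant_tub: White tub, fixed, one of four in a row in the caddy, told by its stock: two potted plants (98 mm high, fixed) in line 75 and 141 mm behind the origin. Origin: on its underside (8 mm over the counter), below the centre of its empty front pocket: inside 79 (x) by 94 mm (y), floor 4 mm and wall tops 24 mm above the origin. x points to the stock, y along the row; tub centres are 105 mm apart.

How it is judged (in metres and radians):
At the end, for the whole second after the job is handed in: Each stray stands upright (0.1 rad) on the floor (within 5 mm) of the front pocket of its own kind's tub, its centre within 22 mm (tub x) and 30 mm (tub y) of the pocket centre, released and at rest; tape roll and spray can stand upright within 20 mm of where they were (x of spool in the frame of spool_tub between -0.022 and 0.022 m and y of spool in the frame of spool_tub between -0.03 and 0.03 m and z of spool in the frame of spool_tub below 0.009 m and angle between each of spool, cannon, weight, plant, tape_roll, spray_can's own z axis and vertical below 0.1 rad and contact force between the fingers and spool below 0.05 N and linear speed of each of spool, cannon, weight, plant below 0.02 m/s and x of cannon in the frame of cannon_tub between -0.022 and 0.022 m and y of cannon in the frame of cannon_tub between -0.03 and 0.03 m and z of cannon in the frame of cannon_tub below 0.009 m and contact force between the fingers and cannon below 0.05 N and x of weight in the frame of weight_tub between -0.022 and 0.022 m and y of weight in the frame of weight_tub between -0.03 and 0.03 m and z of weight in the frame of weight_tub below 0.009 m and contact force between the fingers and weight below 0.05 N and x of plant in the frame of plant_tub between -0.022 and 0.022 m and y of plant in the frame of plant_tub between -0.03 and 0.03 m and z of plant in the frame of plant_tub below 0.009 m and contact force between the fingers and plant below 0.05 N and distance of each of tape_roll, spray_can from where it was at the start of the episode below 0.02 m); the robot touches nothing.
It fails at once if the parcel tape roll is shifted more than 20 mm from where it stood, or knocked over (distance of tape_roll from where it was at the start of the episode above 0.02 m or angle between tape_roll's own z axis and vertical above 0.3 rad).
It fails at once if the spray can is shifted more than 20 mm from where it stood, or knocked over (distance of spray_can from where it was at the start of the episode above 0.02 m or angle between spray_can's own z axis and vertical above 0.3 rad).
It fails at once if one of the four strays is dropped or thrown (faster than 0.7 m/s, as after a fall of 25 mm, with no finger on it) ((linear speed of spool above 0.7 m/s and contact force between the fingers and spool below 0.01 N) or (linear speed of cannon above 0.7 m/s and contact force between the fingers and cannon below 0.01 N) or (linear speed of weight above 0.7 m/s and contact force between the fingers and weight below 0.01 N) or (linear speed of plant above 0.7 m/s and contact force between the fingers and plant below 0.01 N)).
It also fails if it takes over 115 s, if anything falls off the work surface, if the arm or the gripper's body presses on something with over 40 N, if the wrist force passes 120 N, or if a joint passes its speed limit or range.

## Working session

There is one attempt and no reset: what is moved stays moved. The work goes in short steps, Python scripts to look and compute and a tool call to move; the robot and the scene stay as the last step left them, time stands still between calls to the robot, and variables do not carry over. Pictures are saved under pics/ and viewed, at most 14 in all, crops included, and the job is handed in when it is done.

Besides the shell and the picture viewer there is one more tool, called after "Call:" as a command line: name --argument value ..., lists and objects as JSON in quotes. apply_moves: Moves the arm, as the interface text tells. Its arguments: {"type":"object","properties":{"targets":{"type":"array"},"gripper":{"type":"number"}},"required":["targets"]}

```bash
mkdir -p pics; ls
python3 - <<'E'
from workcell import ctrl
import cv2
o=ctrl.get_obs()
for k in ['t','ee_pos','orientation','width']: print(k,o[k])
print(ctrl.grip_point_offset)
for c in ['top','side']:
    cv2.imwrite(f'pics/{c}0.png',ctrl.get_image(c)[:,:,::-1]); print(c,ctrl.get_calibration(c))
    for n in 'spool cannon weight plant tape_roll spray_can spool_tub cannon_tub weight_tub plant_tub'.split():
        print(n,[(d['uv'],round(d['score'],2)) for d in ctrl.pinpoint(n,c)][:4],[(d['box'],round(d['score'],2)) for d in ctrl.outline_of(n,c)][:4])
E
```

```text
pics
t 0.0
ee_pos [ 237.9102429  -577.3597332   221.92079215]
orientation [-3.08037141e+00 -6.09608995e-01  3.67003411e-04]
width 87.83743051265667
18.700000000000003
top {'fov_y': 50.15064129288721, 'cx': 318.2709734921148, 'cy': 249.68549957546892, 'rvec': array([ 2.19751113, -2.17970666,  0.09127626]), 'tvec': array([ -33.43043614,  489.2802557 , 1122.08064978])}
spool [([495.8, 261.4], 0.71)] []
cannon [([441.9, 311.6], 0.95), ([304.3, 192.1], 0.65)] [([433.1, 300.4, 468.4, 321.6], 0.71)]
weight [([309.1, 253.7], 0.78), ([158.7, 312.4], 0.26)] [([297.7, 242.9, 325.6, 264.1], 0.6)]
plant [([371.9, 284.7], 0.56)] [([365.3, 271.3, 395.9, 292.9], 0.62)]
tape_roll [([113.9, 248.4], 0.88), ([310.7, 256.1], 0.35)] [([90.0, 237.5, 125.2, 265.0], 0.6)]
spray_can [([160.9, 308.4], 0.87)] [([141.9, 301.2, 172.8, 319.1], 0.85)]
spool_tub [([254.4, 188.0], 0.63), ([161.2, 311.0], 0.52)] [([231.2, 103.2, 286.8, 210.1], 0.67)]
cannon_tub [([300.1, 189.2], 0.56)] [([278.8, 104.1, 334.0, 212.1], 0.93)]
weight_tub [([211.6, 186.6], 0.66)] [([185.5, 102.9, 238.3, 207.8], 0.71)]
plant_tub [([349.1, 
[... 462 characters left out ...]
)]
weight [([321.5, 254.1], 0.87)] []
plant [([377.5, 228.6], 0.63)] [([372.3, 193.2, 388.9, 230.5], 0.88), ([311.3, 225.6, 336.0, 265.3], 0.73)]
tape_roll [([179.0, 385.0], 0.85), ([203.2, 282.6], 0.25)] [([154.5, 355.4, 189.7, 398.2], 0.75)]
spray_can [([280.0, 372.5], 0.82)] [([270.7, 330.8, 290.3, 383.5], 0.56), ([198.5, 173.3, 294.7, 250.0], 0.26)]
spool_tub [([232.7, 259.0], 0.92), ([267.4, 233.3], 0.32)] [([164.3, 206.5, 265.6, 280.0], 0.75)]
cannon_tub [([266.4, 233.1], 0.96)] [([199.7, 172.4, 293.4, 247.3], 0.69)]
weight_tub [([200.9, 283.6], 0.89)] [([126.6, 230.6, 232.6, 305.5], 0.63)]
plant_tub [([294.0, 215.2], 0.68), ([264.5, 234.9], 0.29)] [([241.8, 161.0, 319.0, 229.8], 0.7)]
```

View pics/top0.png

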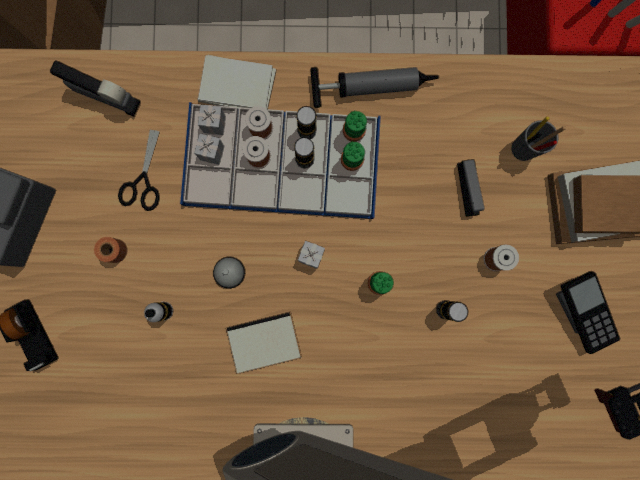

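View pics/side0.png

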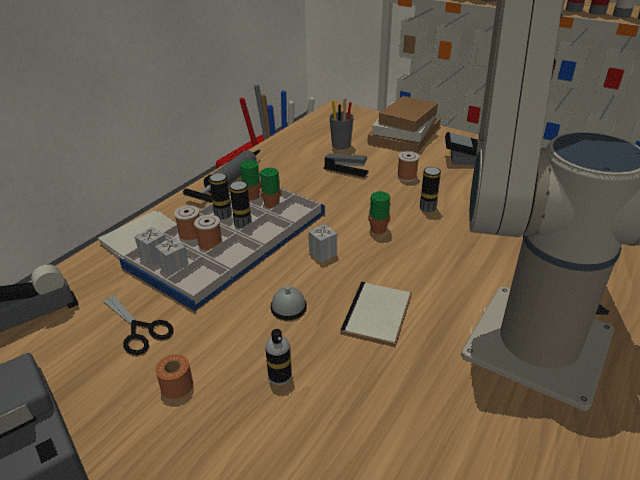

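```bash
cat > h.py <<'E'
from workcell import ctrl
import cv2, numpy as np
def cam(c):
    k=ctrl.get_calibration(c); f=240/np.tan(np.radians(k['fov_y']/2))
    K=np.array([[f,0,k['cx']],[0,f,k['cy']],[0,0,1]]); R=cv2.Rodrigues(k['rvec'])[0]; t=np.array(k['tvec'])
    return K,R,t
def tri(ut,us):
    P=[K@np.c_[R,t] for K,R,t in (cam('top'),cam('side'))]
    X=cv2.triangulatePoints(P[0],P[1],np.array(ut,float).reshape(2,1),np.array(us,float).reshape(2,1))[:,0]; return X[:3]/X[3]
def onz(c,uv,z):
    K,R,t=cam(c); d=R.T@np.linalg.inv(K)@np.array([*uv,1.]); o=-R.T@t
    return (o+d*(z-o[2])/d[2])[:2]
def proj(c,X):
    K,R,t=cam(c); return cv2.projectPoints(np.array(X,float).reshape(-1,3),R,t,K,None)[0][:,0]
E
python3 - <<'E'
from h import *
np.set_printoptions(precision=1,suppress=True)
D=dict(spool=([495.8,261.4],[403.7,177.2],0),cannon=([441.9,311.6],[428.7,204],0),weight=([309.1,253.7],[321.5,254.1],0),plant=([371.9,284.7],[377.5,228.6],0),tape=([113.9,248.4],[179,385],0),spray=([160.9,308.4],[280,372.5],0),
spool_tub=([254.4,188],[232.7,259],8),cannon_tub=([300.1,189.2],[266.4,233.1],8),weight_tub=([211.6,186.6],[200.9,283.6],8),plant_tub=([349.1,195.9],[294,215.2],8))
for n,(a,b,z) in D.items(): print(n,tri(a,b),onz('top',a,z),onz('side',b,z))
for c in('top','side'): K,R,t=cam(c); print(c,-R.T@t)
E
```

```text
spool [ 474.  -427.9    1.8] [ 467.7 -431.5] [ 480.4 -427. ]
cannon [ 353.9 -303.3   21. ] [ 353.9 -308.1] [ 365.2 -335.9]
weight [479.9  -9.9   2.8] [481.6  -9. ] [480.6 -13.6]
plant [ 412.7 -149.2   15.4] [ 412.9 -150.9] [ 422.6 -169.2]
tape [485.9 426.1   3.5] [489.9 430.2] [484.4 422.9]
spray [353.7 315.9   9.6] [356.4 320.7] [356.1 308.2]
spool_tub [628.6 115.7   9.1] [628.8 115.9] [629.6 114.7]
cannon_tub [621.4  10.   18.9] [627.1  12.6] [627.9  -3.3]
weight_tub [631.4 212.8   7. ] [631.1 212.5] [630.6 213.6]
plant_tub [613.8 -97.3  10.8] [612.9 -98.3] [ 617.7 -100. ]
top [ 405.7  -18.6 1155.3]
side [-57.3 795.1 742.8]
```

The top view shows the loose spool top at (503,257), the cannon's foil seal at (458,311), the plant at (382,283) and the weight at (311,256). The look-alikes are at (108,250) and (157,312), and the bell at (229,272). The tubs run left to right as weight, spool, cannon, plant, with pockets at about (210,187), (255,189), (302,192) and (349,195). The side view agrees. Next I fit silhouettes in both views.

```bash
cat > fit.py <<'E'
from h import *
from scipy.optimize import least_squares
a=np.linspace(0,2*np.pi,40,endpoint=False)
def cyl(*rz): return np.vstack([np.c_[r*np.cos(a),r*np.sin(a),0*a+z] for r,z in rz])
b=23.; M=dict(spool=cyl((28,0),(28,64)),cannon=cyl((21,0),(20.5,105)),plant=cyl((19,0),(26,42),(23.5,60),(23.5,92),(15,98)),
 weight=np.array([[x,y,z] for x in(-b,b) for y in(-b,b) for z in(0,60)]),tape_roll=cyl((28,0),(28,48)),spray_can=cyl((21,0),(21,85),(8,105)))
def stats(n,c,X):
    P=proj(c,M[n]+np.array(X)).astype(np.float32); h=cv2.convexHull(P); m=cv2.moments(h)
    lo=P.min(0);hi=P.max(0)
    return np.array([m['m10']/m['m00'],m['m01']/m['m00'],*lo,*hi])
def meas(n,c,near,tries=4):
    for i in range(tries):
        ctrl.get_image(c)
        for d in ctrl.outline_of(n,c):
            m=d['pixels'].astype(np.uint8); mm=cv2.moments(m,True); u=np.array([mm['m10'],mm['m01']])/mm['m00']
            if np.linalg.norm(u-stats(n,c,near)[:2])<15:
                x,y,w,h=cv2.boundingRect(m); return np.array([*u,x-.5,y-.5,x+w-.5,y+h-.5])
E
python3 - <<'E'
from fit import *
np.set_printoptions(precision=1,suppress=True)
G=dict(spool=(470,-430,0),cannon=(358,-313,0),weight=(480,-11,0),plant=(413,-155,0),tape_roll=(487,426,0),spray_can=(356,315,0))
for n,g in G.items():
    S={c:meas(n,c,g) for c in('top','side')}
    S={c:s for c,s in S.items() if s is not None}
    w=np.array([3,3,1,1,1,1])
    f=lambda X:np.concatenate([w*(stats(n,c,X)-s) for c,s in S.items()])
    r=least_squares(f,np.array(g,float),loss='soft_l1',diff_step=1e-3,x_scale=100.)
    q=[least_squares(lambda X:w*(stats(n,c,[*X,0])-s),np.array(g[:2],float),loss='soft_l1').x for c,s in S.items()]
    print(n,list(S),'xyz',r.x,'res',f(r.x),'z0',*q)
T=ctrl.get_image('top');cv2.imwrite('pics/caddy.png',cv2.resize(T[95:225,170:390,::-1],None,fx=3.6,fy=3.6,interpolation=cv2.INTER_CUBIC))
cv2.imwrite('pics/w.png',cv2.resize(T[230:310,280:410,::-1],None,fx=6,fy=6,interpolation=cv2.INTER_CUBIC))
E
```

```text
spool ['top', 'side'] xyz [ 474.  -431.4    0. ] res [ 0.3  0.  -0.2  0.4  0.8 -0.5 -0.4  1.7 -0.2  0.1  0.5  0.7] z0 [ 474.  -431.1] [ 475.1 -434.3]
cannon ['top', 'side'] xyz [ 359.8 -315.6    0. ] res [ 0.9  0.1 -0.6  0.1  0.9 -0.2 -0.4  2.5 -0.6  0.9 -0.   1.3] z0 [ 359.9 -315. ] [ 359.8 -316. ]
weight ['top', 'side'] xyz [477.8 -14.3   0. ] res [ 1.2 -0.4  3.   2.4 -2.3 -2.8 -0.4  3.6  0.3  0.7  0.5  1.7] z0 [480. -11.] [480. -11.]
plant ['top', 'side'] xyz [ 418.5 -161.9    0. ] res [ 1.6 -0.1 -0.3  0.6  1.1  0.6 -2.   3.5 -0.2  1.3  0.5  1.7] z0 [ 418.5 -156.9] [ 413. -155.]
tape_roll ['top', 'side'] xyz [485.8 426.7   0. ] res [ 1.4 -0.6  0.3 -0.8  0.4  0.1  0.   3.  -1.  -0.3  1.1  2.3] z0 [485.4 427.6] [487.5 425.1]
spray_can ['top', 'side'] xyz [353.1 313.   -2.4] res [-0.3 -0.6 -0.9 -0.1  1.5  0.4  0.4 -0.5 -0.4  0.8  0.4  1.3] z0 [352.6 311.6] [352. 315.]
```

View pics/caddy.png

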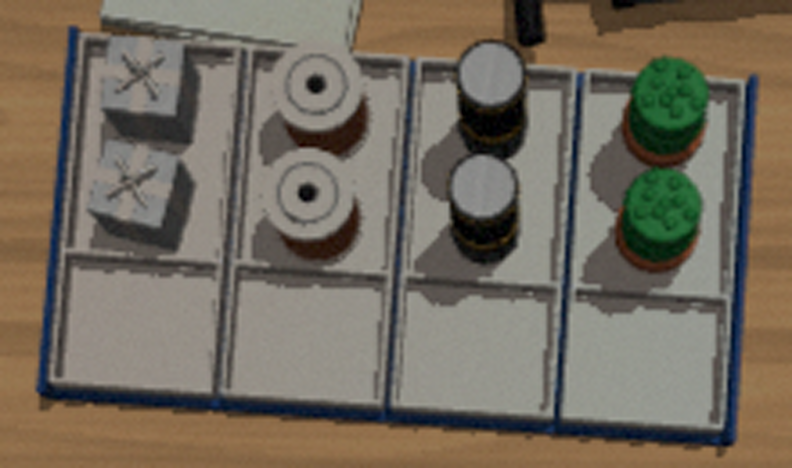

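View pics/w.png

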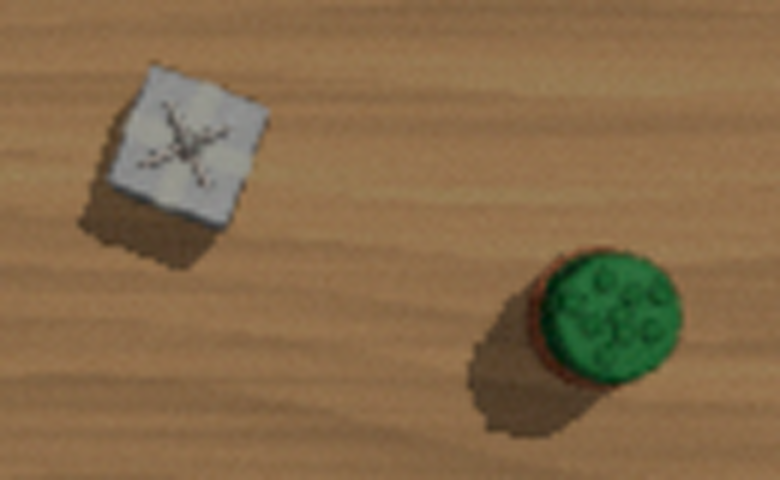

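The caddy crop shows stock top centres at (308,192)/(316,84) for the spools, (484,185)/(492,72) for the cannons and (661,203)/(668,93) for the plants. All four front pockets are empty. In the weight crop the box-top corners are (153,65), (269,107), (228,228) and (107,183). Next I fit the caddy pose and the box.

Run:
```python
from fit import *
np.set_printoptions(precision=2,suppress=True)
cc=lambda u,v,s,ox,oy:[(u+.5)/s-.5+ox,(v+.5)/s-.5+oy]
obs=[(75,0,72,308,192),(141,0,72,316,84),(75,-105,113,484,185),(141,-105,113,492,72),(75,-210,106,661,203),(141,-210,106,668,93)]
W=np.array([onz('top',cc(u,v,3.6,170,95),z) for _,_,z,u,v in obs]); L=np.array([o[:2] for o in obs],float)
# also tub-origin pinpoints (averaged, both views)
rot=lambda y:np.array([[np.cos(y),-np.sin(y)],[np.sin(y),np.cos(y)]])
f=lambda p:(L@rot(p[2]).T+p[:2]-W).ravel()
p=least_squares(f,[628,115,0]).x; print('stock fit',p,'res',f(p))
for i,n in enumerate(['weight','spool','cannon','plant']): print(n+'_tub',rot(p[2])@[0,105-105*i]+p[:2])
im=ctrl.get_image('top'); sd=ctrl.get_image('side')
for j,c in((im,'top'),(sd,'side')):
  j=j[:,:,::-1]; (x0,y0,x1,y1)=(170,95,390,225) if c=='top' else (120,150,330,310); s=3.6
  j=cv2.resize(j[y0:y1,x0:x1],None,fx=s,fy=s,interpolation=cv2.INTER_CUBIC)
  for i in range(4):
    q=np.array([[-39.5,-47],[39.5,-47],[39.5,47],[-39.5,47]])+[0,105-105*i]
    X=np.c_[q@rot(p[2]).T+p[:2],np.full(4,32.)]
    P=(proj(c,X)+.5-[x0,y0])*s; cv2.polylines(j,[P.astype(int)],True,(0,0,255),1)
  cv2.imwrite(f'pics/ov_{c}.png',j)
q=np.array([onz('top',cc(u,v,6,280,230),60) for u,v in((153,65),(269,107),(228,228),(107,183))])
print('weight',q.mean(0),'sides',np.linalg.norm(q-np.roll(q,-1,0),axis=1),'yaw',[np.degrees(np.arctan2(*d[::-1]))%90 for d in q-np.roll(q,-1,0)])
G=dict(spool=(474,-431),cannon=(360,-315),plant=(418,-158))
for n,g in G.items():
    S={c:meas(n,c,[*g,0]) for c in('top','side')}; w=np.array([3,3,1,1,1,1])
    F=lambda d:np.concatenate([w*(stats(n,c,np.array([*g,0])+100*(d-1))-s) for c,s in S.items()])
    r=least_squares(F,np.ones(3),diff_step=.01,loss='soft_l1').x; print(n,np.array([*g,0])+100*(r-1),F(r))
wt=[ctrl.pinpoint('weight','side')[0]['uv']]; print('weight side',onz('side',wt[0],0))
```

```text
stock fit [628.81 113.59  -0.07] res [ 0.33  0.47  0.32 -0.23 -0.52  1.39 -1.09  0.98  0.07 -1.07  0.88 -1.55]
weight_tub [635.77 218.36]
spool_tub [628.81 113.59]
cannon_tub [621.86   8.82]
plant_tub [614.9  -95.95]
weight [477.37 -13.83] sides [44.07 45.62 45.98 45.25] yaw [np.float64(70.52267191054575), np.float64(71.73533168705305), np.float64(70.06306633786318), np.float64(69.33062811917125)]
spool [ 473.7  -429.62    2.64] [ 0.35  0.33 -0.53  0.43  0.52  0.59 -1.04  0.17 -1.36 -0.54  0.36  0.18]
cannon [ 359.27 -315.56    2.64] [ 0.27  0.36 -0.38  0.36  0.29  0.11 -0.36 -0.08 -0.31 -0.03 -0.71  0.48]
plant [ 417.1  -160.86    3.64] [ 0.26  0.45 -0.59  0.15  0.89  0.26 -1.   -0.    0.15 -0.67 -0.09  0.88]
weight side [482.43 -11.99]
```

View pics/ov_top.png

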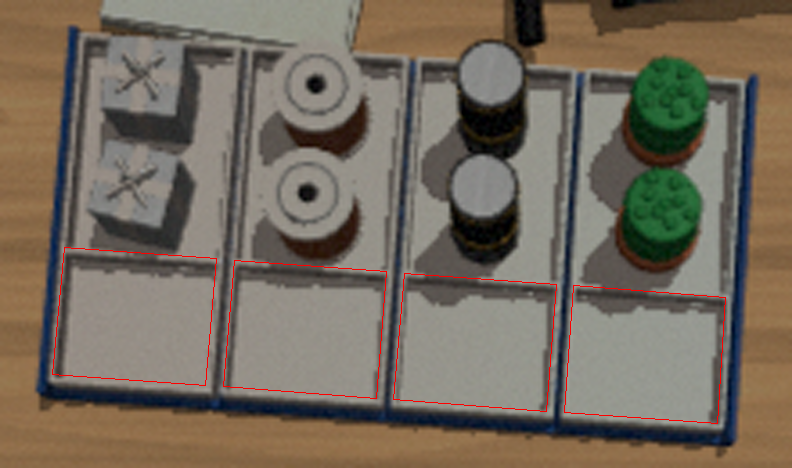

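View pics/ov_side.png

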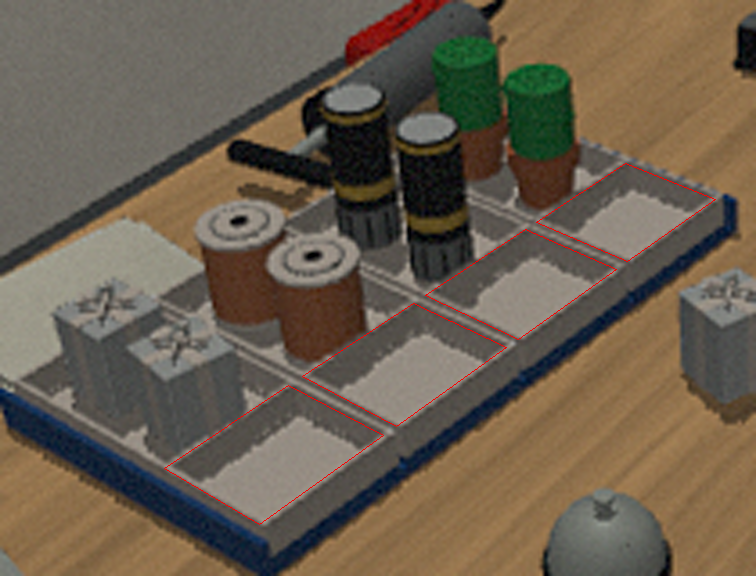

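The overlays match the pockets in both views. The fitted bases lie at z≈3 mm, against 0 expected, and the box sides measure about 45 mm, against 46. Moving to the spool at (474,-430).

Call:
apply_moves --targets '[{"tx": 0.04,"ty": 0.024,"tz": 0,"spin": -5},{"tx": 0.08,"ty": 0.05,"tz": 0,"spin": -10},{"tx": 0.12,"ty": 0.075,"tz": 0,"spin": -16},{"tx": 0.16,"ty": 0.1,"tz": 0,"spin": -22},{"tx": 0.2,"ty": 0.125,"tz": 0,"spin": -26.4},{"tx": 0.236,"ty": 0.148,"tz": 0,"spin": -26.4},{"tx": 0.236,"ty": 0.148,"tz": 0,"spin": -26.4},{"tx": 0.236,"ty": 0.148,"tz": 0,"spin": -26.4}]' --gripper -1

```text
t: 5.0
ee_pos: [474.6, -429.2, 222.5]
orientation: [3.14, -0.106, -0.001]
ft_force: [-0.5, -0.1, -0.7]
width: 88.0
grasp_force: 0.0
```

Call:
apply_moves --targets '[{"tx": 0,"ty": 0,"tz": -0.04,"spin": 0},{"tx": 0,"ty": 0,"tz": -0.08,"spin": 0},{"tx": 0,"ty": 0,"tz": -0.12,"spin": 0},{"tx": 0,"ty": 0,"tz": -0.15,"spin": 0},{"tx": 0,"ty": 0,"tz": -0.175,"spin": 0},{"tx": 0,"ty": 0,"tz": -0.19,"spin": 0},{"tx": 0,"ty": 0,"tz": -0.192,"spin": 0},{"tx": 0,"ty": 0,"tz": -0.192,"spin": 0}]'

```text
t: 5.8
ee_pos: [473.8, -430.6, 31.1]
orientation: [3.139, -0.111, 0.0]
ft_force: [-0.1, 0.6, 0.1]
width: 88.0
grasp_force: 0.0
```

Call:
apply_moves --targets '[{"tx": 0,"ty": 0,"tz": 0,"spin": 0},{"tx": 0,"ty": 0,"tz": 0,"spin": 0},{"tx": 0,"ty": 0,"tz": 0,"spin": 0},{"tx": 0,"ty": 0,"tz": 0,"spin": 0},{"tx": 0,"ty": 0,"tz": 0,"spin": 0},{"tx": 0,"ty": 0,"tz": 0,"spin": 0},{"tx": 0,"ty": 0,"tz": 0,"spin": 0},{"tx": 0,"ty": 0,"tz": 0,"spin": 0}]' --gripper 1

```text
t: 6.6
ee_pos: [474.4, -430.0, 31.2]
orientation: [3.139, -0.11, 0.001]
ft_force: [-1.3, 0.0, 5.8]
width: 55.7
grasp_force: 30.0
```

Call:
apply_moves --targets '[{"tx": 0,"ty": 0,"tz": 0.02,"spin": 0},{"tx": 0,"ty": 0,"tz": 0.055,"spin": 0},{"tx": 0,"ty": 0,"tz": 0.1,"spin": 0},{"tx": 0.005,"ty": 0.015,"tz": 0.135,"spin": 0},{"tx": 0.015,"ty": 0.05,"tz": 0.15,"spin": 0},{"tx": 0.026,"ty": 0.095,"tz": 0.15,"spin": 0},{"tx": 0.038,"ty": 0.14,"tz": 0.15,"spin": 0},{"tx": 0.05,"ty": 0.185,"tz": 0.15,"spin": 0}]'

```text
t: 7.4
ee_pos: [524.1, -243.2, 180.7]
orientation: [-3.14, 0.111, -0.0]
ft_force: [1.4, -0.4, -0.2]
width: 55.3
grasp_force: 30.0
```

Call:
apply_moves --targets '[{"tx": 0.014,"ty": 0.046,"tz": 0,"spin": 0},{"tx": 0.028,"ty": 0.092,"tz": 0,"spin": 0},{"tx": 0.042,"ty": 0.138,"tz": 0,"spin": 0},{"tx": 0.056,"ty": 0.184,"tz": 0,"spin": 0},{"tx": 0.07,"ty": 0.23,"tz": 0,"spin": 0},{"tx": 0.083,"ty": 0.275,"tz": 0,"spin": 0},{"tx": 0.094,"ty": 0.315,"tz": 0,"spin": 0},{"tx": 0.1,"ty": 0.34,"tz": 0,"spin": 0}]'

```text
t: 8.2
ee_pos: [624.4, 98.2, 180.4]
orientation: [-3.139, 0.107, 0.0]
ft_force: [0.4, -0.3, -0.4]
width: 55.2
grasp_force: 30.0
```

Call:
apply_moves --targets '[{"tx": 0.003,"ty": 0.015,"tz": -0.01,"spin": 0},{"tx": 0.003,"ty": 0.015,"tz": -0.045,"spin": 0},{"tx": 0.003,"ty": 0.015,"tz": -0.085,"spin": 0},{"tx": 0.003,"ty": 0.015,"tz": -0.115,"spin": 0},{"tx": 0.003,"ty": 0.015,"tz": -0.129,"spin": 0},{"tx": 0.003,"ty": 0.015,"tz": -0.133,"spin": 0},{"tx": 0.003,"ty": 0.015,"tz": -0.135,"spin": 0},{"tx": 0.003,"ty": 0.015,"tz": -0.136,"spin": 0}]'

```text
t: 9.0
ee_pos: [628.2, 110.1, 45.9]
orientation: [-3.139, 0.11, -0.003]
ft_force: [-0.7, 0.3, -0.8]
width: 55.7
grasp_force: 30.0
```

Call:
apply_moves --targets '[{"tx": 0,"ty": 0,"tz": -0.0005,"spin": 0},{"tx": 0,"ty": 0,"tz": -0.001,"spin": 0},{"tx": 0,"ty": 0,"tz": -0.0015,"spin": 0},{"tx": 0,"ty": 0,"tz": -0.002,"spin": 0},{"tx": 0,"ty": 0,"tz": -0.002,"spin": 0},{"tx": 0,"ty": 0,"tz": -0.002,"spin": 0},{"tx": 0,"ty": 0,"tz": -0.002,"spin": 0},{"tx": 0,"ty": 0,"tz": -0.002,"spin": 0}]'

```text
t: 9.8
ee_pos: [627.4, 110.2, 43.2]
orientation: [-3.14, 0.11, -0.001]
ft_force: [-1.1, -0.0, 5.7]
width: 55.4
grasp_force: 30.0
```

Call:
apply_moves --targets '[{"tx": 0,"ty": 0,"tz": 0,"spin": 0},{"tx": 0,"ty": 0,"tz": 0,"spin": 0},{"tx": 0,"ty": 0,"tz": 0,"spin": 0},{"tx": 0,"ty": 0,"tz": 0,"spin": 0},{"tx": 0,"ty": 0,"tz": 0,"spin": 0},{"tx": 0,"ty": 0,"tz": 0,"spin": 0},{"tx": 0,"ty": 0,"tz": 0,"spin": 0},{"tx": 0,"ty": 0,"tz": 0.002,"spin": 0}]' --gripper -1

```text
t: 10.6
ee_pos: [626.9, 110.1, 44.5]
orientation: [3.14, -0.11, -0.001]
ft_force: [0.3, 0.8, 0.1]
width: 87.8
grasp_force: 0.0
```

Call:
apply_moves --targets '[{"tx": 0,"ty": 0,"tz": 0.02,"spin": 0},{"tx": 0,"ty": 0,"tz": 0.055,"spin": 0},{"tx": 0,"ty": 0,"tz": 0.1,"spin": 0},{"tx": 0,"ty": 0,"tz": 0.135,"spin": 0},{"tx": -0.015,"ty": -0.025,"tz": 0.15,"spin": 0},{"tx": -0.04,"ty": -0.065,"tz": 0.15,"spin": 0},{"tx": -0.065,"ty": -0.105,"tz": 0.15,"spin": 0},{"tx": -0.09,"ty": -0.145,"tz": 0.15,"spin": 0}]'

```text
t: 11.4
ee_pos: [536.1, -35.9, 195.2]
orientation: [3.14, -0.108, 0.001]
ft_force: [-0.1, -0.9, 0.2]
width: 87.9
grasp_force: 0.0
```

Call:
apply_moves --targets '[{"tx": -0.025,"ty": -0.039,"tz": 0,"spin": 0},{"tx": -0.05,"ty": -0.079,"tz": 0,"spin": 0},{"tx": -0.075,"ty": -0.119,"tz": 0,"spin": 0},{"tx": -0.1,"ty": -0.159,"tz": 0,"spin": 0},{"tx": -0.125,"ty": -0.198,"tz": 0,"spin": 0},{"tx": -0.15,"ty": -0.238,"tz": 0,"spin": 0},{"tx": -0.17,"ty": -0.27,"tz": 0,"spin": 0},{"tx": -0.177,"ty": -0.28,"tz": 0,"spin": 0}]'

```text
t: 12.2
ee_pos: [358.6, -317.3, 195.1]
orientation: [3.139, -0.115, 0.001]
ft_force: [0.9, 0.1, -0.1]
width: 87.7
grasp_force: 0.0
```

Call:
apply_moves --targets '[{"tx": 0,"ty": 0,"tz": 0,"spin": 0},{"tx": 0,"ty": 0,"tz": -0.02,"spin": 0},{"tx": 0,"ty": 0,"tz": -0.055,"spin": 0},{"tx": 0,"ty": 0,"tz": -0.095,"spin": 0},{"tx": 0,"ty": 0,"tz": -0.12,"spin": 0},{"tx": 0,"ty": 0,"tz": -0.137,"spin": 0},{"tx": 0,"ty": 0,"tz": -0.14,"spin": 0},{"tx": 0,"ty": 0,"tz": -0.14,"spin": 0}]'

```text
t: 13.0
ee_pos: [360.6, -313.8, 54.5]
orientation: [-3.139, 0.108, 0.001]
ft_force: [0.4, -0.1, -0.2]
width: 87.6
grasp_force: 0.0
```

Call:
apply_moves --targets '[{"tx": 0,"ty": 0,"tz": 0,"spin": 0},{"tx": 0,"ty": 0,"tz": 0,"spin": 0},{"tx": 0,"ty": 0,"tz": 0,"spin": 0},{"tx": 0,"ty": 0,"tz": 0,"spin": 0},{"tx": 0,"ty": 0,"tz": 0,"spin": 0},{"tx": 0,"ty": 0,"tz": 0,"spin": 0},{"tx": 0,"ty": 0,"tz": 0,"spin": 0},{"tx": 0,"ty": 0,"tz": 0,"spin": 0}]' --gripper 1

```text
t: 13.8
ee_pos: [360.1, -314.9, 54.7]
orientation: [3.14, -0.11, -0.0]
ft_force: [-0.8, -0.3, 2.0]
width: 40.6
grasp_force: 30.0
```

Call:
apply_moves --targets '[{"tx": 0,"ty": 0,"tz": 0.02,"spin": 0},{"tx": 0,"ty": 0,"tz": 0.055,"spin": 0},{"tx": 0,"ty": 0,"tz": 0.1,"spin": 0},{"tx": 0,"ty": 0,"tz": 0.135,"spin": 0},{"tx": 0.015,"ty": 0.019,"tz": 0.15,"spin": 0},{"tx": 0.043,"ty": 0.053,"tz": 0.15,"spin": 0},{"tx": 0.071,"ty": 0.088,"tz": 0.15,"spin": 0},{"tx": 0.1,"ty": 0.124,"tz": 0.15,"spin": 0}]'

```text
t: 14.6
ee_pos: [460.6, -189.7, 204.8]
orientation: [3.139, -0.112, 0.0]
ft_force: [0.6, -0.9, -1.3]
width: 41.0
grasp_force: 30.0
```

Call:
apply_moves --targets '[{"tx": 0.028,"ty": 0.035,"tz": 0,"spin": 0},{"tx": 0.056,"ty": 0.07,"tz": 0,"spin": 0},{"tx": 0.084,"ty": 0.105,"tz": 0,"spin": 0},{"tx": 0.112,"ty": 0.14,"tz": 0,"spin": 0},{"tx": 0.137,"ty": 0.17,"tz": 0,"spin": 0},{"tx": 0.155,"ty": 0.192,"tz": 0,"spin": 0},{"tx": 0.161,"ty": 0.2,"tz": 0,"spin": 0},{"tx": 0.161,"ty": 0.2,"tz": 0,"spin": 0}]'

```text
t: 15.4
ee_pos: [621.1, 10.0, 204.1]
orientation: [3.14, -0.107, -0.001]
ft_force: [-1.0, -0.4, -1.1]
width: 40.5
grasp_force: 30.0
```

Call:
apply_moves --targets '[{"tx": 0,"ty": 0,"tz": -0.02,"spin": 0},{"tx": 0,"ty": 0,"tz": -0.055,"spin": 0},{"tx": 0,"ty": 0,"tz": -0.095,"spin": 0},{"tx": 0,"ty": 0,"tz": -0.12,"spin": 0},{"tx": 0,"ty": 0,"tz": -0.13,"spin": 0},{"tx": 0,"ty": 0,"tz": -0.134,"spin": 0},{"tx": 0,"ty": 0,"tz": -0.136,"spin": 0},{"tx": 0,"ty": 0,"tz": -0.136,"spin": 0}]'

```text
t: 16.2
ee_pos: [621.9, 8.8, 69.9]
orientation: [-3.14, 0.11, -0.003]
ft_force: [0.7, -0.4, 0.2]
width: 40.7
grasp_force: 30.0
```

Call:
apply_moves --targets '[{"tx": 0,"ty": 0,"tz": -0.0005,"spin": 0},{"tx": 0,"ty": 0,"tz": -0.001,"spin": 0},{"tx": 0,"ty": 0,"tz": -0.0015,"spin": 0},{"tx": 0,"ty": 0,"tz": -0.002,"spin": 0},{"tx": 0,"ty": 0,"tz": -0.002,"spin": 0},{"tx": 0,"ty": 0,"tz": -0.002,"spin": 0},{"tx": 0,"ty": 0,"tz": -0.002,"spin": 0},{"tx": 0,"ty": 0,"tz": -0.002,"spin": 0}]'

```text
t: 17.0
ee_pos: [621.2, 9.2, 66.8]
orientation: [-3.14, 0.11, -0.0]
ft_force: [0.0, 0.3, 0.9]
width: 40.9
grasp_force: 30.0
```

Call:
apply_moves --targets '[{"tx": 0,"ty": 0,"tz": 0,"spin": 0},{"tx": 0,"ty": 0,"tz": 0,"spin": 0},{"tx": 0,"ty": 0,"tz": 0,"spin": 0},{"tx": 0,"ty": 0,"tz": 0,"spin": 0},{"tx": 0,"ty": 0,"tz": 0,"spin": 0},{"tx": 0,"ty": 0,"tz": 0,"spin": 0},{"tx": 0,"ty": 0,"tz": 0,"spin": 0},{"tx": 0,"ty": 0,"tz": 0.002,"spin": 0}]' --gripper -1

```text
t: 17.8
ee_pos: [620.9, 9.1, 68.5]
orientation: [3.14, -0.11, -0.001]
ft_force: [0.6, 0.6, -0.3]
width: 87.6
grasp_force: 0.0
```

Call:
apply_moves --targets '[{"tx": 0,"ty": 0,"tz": 0.02,"spin": 0},{"tx": 0,"ty": 0,"tz": 0.055,"spin": 0},{"tx": 0,"ty": 0,"tz": 0.1,"spin": 0},{"tx": 0,"ty": 0,"tz": 0.13,"spin": 0},{"tx": -0.025,"ty": -0.02,"tz": 0.13,"spin": 0},{"tx": -0.06,"ty": -0.05,"tz": 0.13,"spin": 0},{"tx": -0.09,"ty": -0.075,"tz": 0.13,"spin": 0},{"tx": -0.12,"ty": -0.1,"tz": 0.13,"spin": 0}]'

```text
t: 18.6
ee_pos: [499.7, -91.6, 198.9]
orientation: [3.14, -0.109, 0.001]
ft_force: [0.5, 0.1, 0.1]
width: 87.7
grasp_force: 0.0
```

Call:
apply_moves --targets '[{"tx": -0.033,"ty": -0.028,"tz": 0,"spin": 0},{"tx": -0.065,"ty": -0.055,"tz": 0,"spin": 0},{"tx": -0.0825,"ty": -0.069,"tz": 0,"spin": 0},{"tx": -0.0825,"ty": -0.069,"tz": 0,"spin": 0},{"tx": -0.0825,"ty": -0.069,"tz": -0.03,"spin": 0},{"tx": -0.0825,"ty": -0.069,"tz": -0.07,"spin": 0},{"tx": -0.0825,"ty": -0.069,"tz": -0.11,"spin": 0},{"tx": -0.0825,"ty": -0.069,"tz": -0.146,"spin": 0}]'

```text
t: 19.4
ee_pos: [419.8, -159.4, 51.4]
orientation: [3.139, -0.109, 0.002]
ft_force: [0.2, -1.1, -0.0]
width: 87.5
grasp_force: 0.0
```

Call:
apply_moves --targets '[{"tx": 0,"ty": 0,"tz": 0,"spin": 0},{"tx": 0,"ty": 0,"tz": 0,"spin": 0},{"tx": 0,"ty": 0,"tz": 0,"spin": 0},{"tx": 0,"ty": 0,"tz": 0,"spin": 0},{"tx": 0,"ty": 0,"tz": 0,"spin": 0},{"tx": 0,"ty": 0,"tz": 0,"spin": 0},{"tx": 0,"ty": 0,"tz": 0,"spin": 0},{"tx": 0,"ty": 0,"tz": 0,"spin": 0}]' --gripper 1

```text
t: 20.2
ee_pos: [419.4, -160.3, 53.7]
orientation: [3.139, -0.11, 0.003]
ft_force: [-0.4, -0.4, 9.4]
width: 44.9
grasp_force: 30.0
```

Call:
apply_moves --targets '[{"tx": 0,"ty": 0,"tz": 0.02,"spin": 0},{"tx": 0,"ty": 0,"tz": 0.055,"spin": 0},{"tx": 0,"ty": 0,"tz": 0.1,"spin": 0},{"tx": 0,"ty": 0,"tz": 0.135,"spin": 0},{"tx": 0.02,"ty": 0.006,"tz": 0.15,"spin": 0},{"tx": 0.06,"ty": 0.02,"tz": 0.15,"spin": 0},{"tx": 0.1,"ty": 0.033,"tz": 0.15,"spin": 0},{"tx": 0.14,"ty": 0.046,"tz": 0.15,"spin": 0}]'

```text
t: 21.0
ee_pos: [559.8, -113.3, 203.4]
orientation: [3.139, -0.111, 0.001]
ft_force: [-0.2, -0.3, -0.4]
width: 44.7
grasp_force: 30.0
```

Call:
apply_moves --targets '[{"tx": 0.03,"ty": 0.01,"tz": 0,"spin": 0},{"tx": 0.05,"ty": 0.016,"tz": 0,"spin": 0},{"tx": 0.056,"ty": 0.018,"tz": 0,"spin": 0},{"tx": 0.056,"ty": 0.018,"tz": 0,"spin": 0},{"tx": 0.056,"ty": 0.018,"tz": 0,"spin": 0},{"tx": 0.056,"ty": 0.018,"tz": -0.02,"spin": 0},{"tx": 0.056,"ty": 0.018,"tz": -0.05,"spin": 0},{"tx": 0.056,"ty": 0.018,"tz": -0.07,"spin": 0}]'

```text
t: 21.8
ee_pos: [612.7, -96.3, 131.6]
orientation: [-3.139, 0.111, 0.002]
ft_force: [-0.6, 0.4, -1.5]
width: 44.7
grasp_force: 30.0
```

Call:
apply_moves --targets '[{"tx": 0,"ty": 0,"tz": -0.02,"spin": 0},{"tx": 0,"ty": 0,"tz": -0.045,"spin": 0},{"tx": 0,"ty": 0,"tz": -0.056,"spin": 0},{"tx": 0,"ty": 0,"tz": -0.061,"spin": 0},{"tx": 0,"ty": 0,"tz": -0.063,"spin": 0},{"tx": 0,"ty": 0,"tz": -0.064,"spin": 0},{"tx": 0,"ty": 0,"tz": -0.065,"spin": 0},{"tx": 0,"ty": 0,"tz": -0.065,"spin": 0}]'

```text
t: 22.6
ee_pos: [615.0, -95.9, 68.3]
orientation: [3.14, -0.11, 0.002]
ft_force: [-0.1, 0.0, -1.0]
width: 44.9
grasp_force: 30.0
```

Call:
apply_moves --targets '[{"tx": 0,"ty": 0,"tz": -0.0005,"spin": 0},{"tx": 0,"ty": 0,"tz": -0.001,"spin": 0},{"tx": 0,"ty": 0,"tz": -0.0015,"spin": 0},{"tx": 0,"ty": 0,"tz": -0.002,"spin": 0},{"tx": 0,"ty": 0,"tz": -0.002,"spin": 0},{"tx": 0,"ty": 0,"tz": -0.002,"spin": 0},{"tx": 0,"ty": 0,"tz": -0.002,"spin": 0},{"tx": 0,"ty": 0,"tz": -0.002,"spin": 0}]'

```text
t: 23.4
ee_pos: [614.7, -95.9, 65.8]
orientation: [3.14, -0.11, 0.0]
ft_force: [-0.9, -0.2, 2.6]
width: 44.9
grasp_force: 30.0
```

Call:
apply_moves --targets '[{"tx": 0,"ty": 0,"tz": 0,"spin": 0},{"tx": 0,"ty": 0,"tz": 0,"spin": 0},{"tx": 0,"ty": 0,"tz": 0,"spin": 0},{"tx": 0,"ty": 0,"tz": 0,"spin": 0},{"tx": 0,"ty": 0,"tz": 0,"spin": 0},{"tx": 0,"ty": 0,"tz": 0,"spin": 0},{"tx": 0,"ty": 0,"tz": 0,"spin": 0},{"tx": 0,"ty": 0,"tz": 0.002,"spin": 0}]' --gripper -1

```text
t: 24.2
ee_pos: [614.4, -95.8, 67.5]
orientation: [-3.14, 0.11, 0.001]
ft_force: [0.2, 0.5, 0.5]
width: 87.8
grasp_force: 0.0
```

Call:
apply_moves --targets '[{"tx": 0,"ty": 0,"tz": 0.02,"spin": 0},{"tx": 0,"ty": 0,"tz": 0.055,"spin": 0},{"tx": 0,"ty": 0,"tz": 0.1,"spin": 0},{"tx": 0,"ty": 0,"tz": 0.13,"spin": 0},{"tx": -0.034,"ty": 0.02,"tz": 0.13,"spin": -5},{"tx": -0.068,"ty": 0.041,"tz": 0.13,"spin": -10},{"tx": -0.102,"ty": 0.062,"tz": 0.13,"spin": -15.6},{"tx": -0.137,"ty": 0.082,"tz": 0.13,"spin": -15.6}]'

```text
t: 25.0
ee_pos: [476.3, -13.2, 197.9]
orientation: [-3.095, 0.54, -0.001]
ft_force: [0.1, 1.0, -0.5]
width: 87.9
grasp_force: 0.0
```

Run:
```python
from h import *
o=ctrl.get_obs(); print(o['ee_pos'],o['orientation'])
a=ctrl.get_image('side')[150:310,120:350,::-1]
cv2.imwrite('pics/s2.png',cv2.resize(a,None,fx=3.4,fy=3.4,interpolation=cv2.INTER_CUBIC))
```

```text
[476.28437405 -13.2193028  197.90885565] [-3.09473934e+00  5.39618706e-01 -9.32223633e-04]
```

View pics/s2.png

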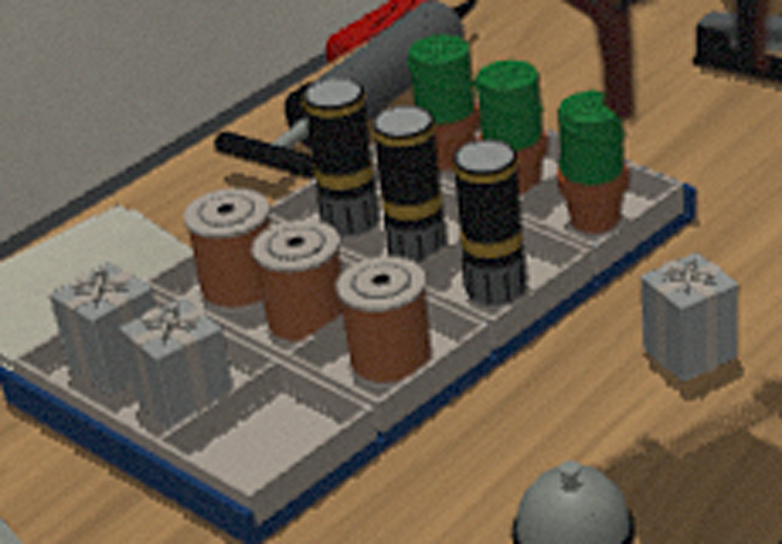

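The side crop shows the spool (382,320), cannon (490,225) and plant (592,165) standing upright in their own front pockets. Next is the weight.

Call:
apply_moves --targets '[{"tx": 0.001,"ty": -0.001,"tz": -0.02,"spin": 0},{"tx": 0.001,"ty": -0.001,"tz": -0.06,"spin": 0},{"tx": 0.001,"ty": -0.001,"tz": -0.1,"spin": 0},{"tx": 0.001,"ty": -0.001,"tz": -0.135,"spin": 0},{"tx": 0.001,"ty": -0.001,"tz": -0.158,"spin": 0},{"tx": 0.001,"ty": -0.001,"tz": -0.17,"spin": 0},{"tx": 0.001,"ty": -0.001,"tz": -0.17,"spin": 0},{"tx": 0.001,"ty": -0.001,"tz": -0.17,"spin": 0}]'

```text
t: 25.85
ee_pos: [479.2, -14.9, 28.3]
orientation: [-3.096, 0.535, -0.001]
ft_force: [0.9, -0.3, -0.1]
width: 88.0
grasp_force: 0.0
```

Call:
apply_moves --targets '[{"tx": 0,"ty": 0,"tz": 0,"spin": 0},{"tx": 0,"ty": 0,"tz": 0,"spin": 0},{"tx": 0,"ty": 0,"tz": 0,"spin": 0},{"tx": 0,"ty": 0,"tz": 0,"spin": 0},{"tx": 0,"ty": 0,"tz": 0,"spin": 0},{"tx": 0,"ty": 0,"tz": 0,"spin": 0},{"tx": 0,"ty": 0,"tz": 0,"spin": 0},{"tx": 0,"ty": 0,"tz": 0,"spin": 0}]' --gripper 1

```text
t: 26.65
ee_pos: [478.7, -14.9, 27.8]
orientation: [-3.096, 0.535, -0.0]
ft_force: [-1.2, 0.0, 4.5]
width: 45.6
grasp_force: 30.0
```

Call:
apply_moves --targets '[{"tx": 0,"ty": 0,"tz": 0.02,"spin": 0},{"tx": 0,"ty": 0,"tz": 0.055,"spin": 0},{"tx": 0,"ty": 0,"tz": 0.1,"spin": 0},{"tx": 0,"ty": 0,"tz": 0.135,"spin": 0},{"tx": 0.012,"ty": 0.018,"tz": 0.15,"spin": 4},{"tx": 0.034,"ty": 0.05,"tz": 0.15,"spin": 8},{"tx": 0.058,"ty": 0.086,"tz": 0.15,"spin": 12},{"tx": 0.08,"ty": 0.12,"tz": 0.15,"spin": 15.6}]'

```text
t: 27.45
ee_pos: [559.2, 106.4, 177.7]
orientation: [-3.14, 0.106, -0.0]
ft_force: [0.9, 0.3, -1.0]
width: 45.6
grasp_force: 30.0
```

Call:
apply_moves --targets '[{"tx": 0.025,"ty": 0.037,"tz": 0,"spin": 0},{"tx": 0.05,"ty": 0.075,"tz": 0,"spin": 0},{"tx": 0.07,"ty": 0.104,"tz": 0,"spin": 0},{"tx": 0.0755,"ty": 0.112,"tz": 0,"spin": 0},{"tx": 0.0755,"ty": 0.112,"tz": 0,"spin": 0},{"tx": 0.0755,"ty": 0.112,"tz": -0.02,"spin": 0},{"tx": 0.0755,"ty": 0.112,"tz": -0.05,"spin": 0},{"tx": 0.0755,"ty": 0.112,"tz": -0.07,"spin": 0}]'

```text
t: 28.25
ee_pos: [632.1, 215.1, 105.9]
orientation: [3.138, -0.112, -0.004]
ft_force: [0.4, 0.0, -2.1]
width: 45.8
grasp_force: 30.0
```

Call:
apply_moves --targets '[{"tx": 0,"ty": 0,"tz": -0.02,"spin": 0},{"tx": 0,"ty": 0,"tz": -0.045,"spin": 0},{"tx": 0,"ty": 0,"tz": -0.056,"spin": 0},{"tx": 0,"ty": 0,"tz": -0.061,"spin": 0},{"tx": 0,"ty": 0,"tz": -0.064,"spin": 0},{"tx": 0,"ty": 0,"tz": -0.065,"spin": 0},{"tx": 0,"ty": 0,"tz": -0.066,"spin": 0},{"tx": 0,"ty": 0,"tz": -0.066,"spin": 0}]'

```text
t: 29.05
ee_pos: [634.5, 217.3, 42.4]
orientation: [-3.139, 0.11, -0.002]
ft_force: [-0.5, 0.1, -1.6]
width: 46.0
grasp_force: 30.0
```

Call:
apply_moves --targets '[{"tx": 0,"ty": 0,"tz": -0.0005,"spin": 0},{"tx": 0,"ty": 0,"tz": -0.001,"spin": 0},{"tx": 0,"ty": 0,"tz": -0.0015,"spin": 0},{"tx": 0,"ty": 0,"tz": -0.002,"spin": 0},{"tx": 0,"ty": 0,"tz": -0.002,"spin": 0},{"tx": 0,"ty": 0,"tz": -0.002,"spin": 0},{"tx": 0,"ty": 0,"tz": -0.002,"spin": 0},{"tx": 0,"ty": 0,"tz": -0.002,"spin": 0}]'

```text
t: 29.85
ee_pos: [634.1, 217.2, 39.9]
orientation: [-3.14, 0.11, -0.0]
ft_force: [-1.3, 0.1, 3.0]
width: 46.0
grasp_force: 30.0
```

Call:
apply_moves --targets '[{"tx": 0,"ty": 0,"tz": 0,"spin": 0},{"tx": 0,"ty": 0,"tz": 0,"spin": 0},{"tx": 0,"ty": 0,"tz": 0,"spin": 0},{"tx": 0,"ty": 0,"tz": 0,"spin": 0},{"tx": 0,"ty": 0,"tz": 0,"spin": 0},{"tx": 0,"ty": 0,"tz": 0,"spin": 0},{"tx": 0,"ty": 0,"tz": 0,"spin": 0},{"tx": 0,"ty": 0,"tz": 0.002,"spin": 0}]' --gripper -1

```text
t: 30.65
ee_pos: [633.9, 217.1, 41.5]
orientation: [3.139, -0.11, -0.001]
ft_force: [-0.4, 0.3, 0.2]
width: 87.4
grasp_force: 0.0
```

Call:
apply_moves --targets '[{"tx": 0,"ty": 0,"tz": 0.02,"spin": 0},{"tx": 0,"ty": 0,"tz": 0.055,"spin": 0},{"tx": 0,"ty": 0,"tz": 0.1,"spin": 0},{"tx": 0,"ty": 0,"tz": 0.14,"spin": 0},{"tx": 0,"ty": 0,"tz": 0.18,"spin": 0},{"tx": -0.04,"ty": 0,"tz": 0.18,"spin": 0},{"tx": -0.08,"ty": 0,"tz": 0.18,"spin": 0},{"tx": -0.12,"ty": 0,"tz": 0.18,"spin": 0}]'

```text
t: 31.45
ee_pos: [512.8, 217.0, 222.2]
orientation: [-3.139, 0.111, -0.001]
ft_force: [-0.3, -0.4, -0.3]
width: 87.3
grasp_force: 0.0
```

Call:
apply_moves --targets '[{"tx": -0.02,"ty": -0.04,"tz": 0,"spin": 0},{"tx": -0.04,"ty": -0.08,"tz": 0,"spin": 0},{"tx": -0.05,"ty": -0.12,"tz": 0,"spin": 0},{"tx": -0.06,"ty": -0.165,"tz": 0,"spin": 0},{"tx": -0.07,"ty": -0.21,"tz": 0,"spin": 0},{"tx": -0.08,"ty": -0.255,"tz": 0,"spin": 0},{"tx": -0.09,"ty": -0.3,"tz": 0,"spin": 0},{"tx": -0.1,"ty": -0.345,"tz": 0,"spin": 0}]'

```text
t: 32.25
ee_pos: [413.5, -129.5, 222.2]
orientation: [3.139, -0.11, 0.002]
ft_force: [0.9, -0.3, -0.6]
width: 88.0
grasp_force: 0.0
```

Run:
```python
from h import *
p=np.array([628.8,113.6]); y=-.066; R=np.array([[np.cos(y),-np.sin(y)],[np.sin(y),np.cos(y)]])
s=ctrl.get_image('side'); t=ctrl.get_image('top')
for i,n in enumerate(['weight','spool','cannon','plant']):
    for c in('top','side'):
        for d in ctrl.pinpoint(n,c):
            q=R.T@(onz(c,d['uv'],12)-p)-[0,105-105*i]
            if np.linalg.norm(q)<45: print(n,c,q.round(0),round(d['score'],2))
a=cv2.resize(t[90:225,160:400,::-1],None,fx=2.5,fy=2.5); b=cv2.resize(s[150:400,120:440,::-1],None,fx=1.8,fy=1.8)
h=np.zeros((600,600,3),np.uint8); 
cv2.imwrite('pics/fin_t.png',a); cv2.imwrite('pics/fin_s.png',b)
```

```text
weight top [1. 3.] 0.63
weight side [ 6. -3.] 0.75
spool top [-4. -1.] 0.62
spool side [4. 2.] 0.86
cannon top [-2.  3.] 0.66
cannon side [ 21. -20.] 0.79
plant top [-4. 12.] 0.92
plant side [ -0. -16.] 0.72
```

View pics/fin_t.png

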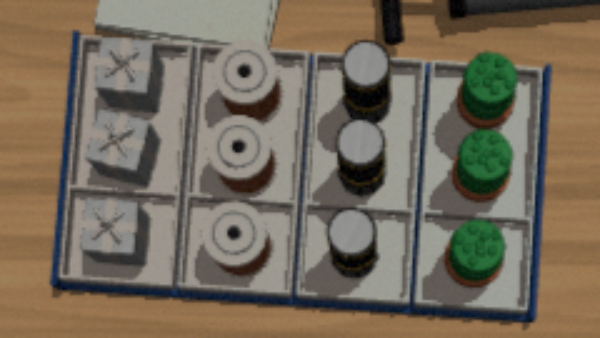

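View pics/fin_s.png

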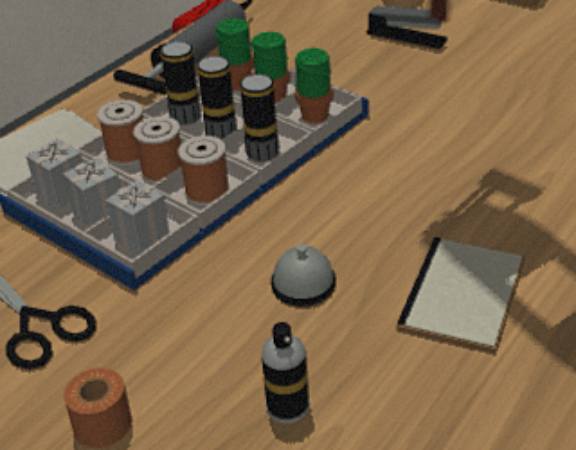

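The final top crop shows the weight (108,230), spool (234,236), cannon (352,235) and plant (476,250) centred in their pockets. In the side crop all four stand upright, and the tape roll (98,405) and spray can (285,375) are undisturbed. Handing in.

```bash
python3 -c "
from workcell import ctrl
print(ctrl.close_job())"
```

```text
the job is handed in; nothing more can be done
None
```

The ribbon spool, confetti cannon, balloon weight and potted plant stand upright in the front pockets of their own tubs, the tape roll and spray can were left untouched, and the job is handed in; no verdict was returned.

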